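# Unbolt the glue carousel, bring the glue to the front and hold it

### The job

My glue-and-fixings carousel is still bolted for carrying: slide the barrel bolt on its foot fully back, then turn the carousel until the glue bottle stands at the front, squarely in line with the bolt. Finish while gripping the wooden bar on top of the carousel and do not let go, so that the free-running carousel stays still while I lift the glue out with my one clean hand. Do not force the carousel against the bolt, keep all containers standing in their cups, and do not disturb the other things on the table.

Things in the scene. Friction and masses are not known exactly. Their poses are not given: they have to be found in the camera images.
- base: fixed plywood foot of the carousel, 14 mm high: a disc of 200 mm diameter with a 58 mm wide nose that reaches 215 mm from the centre and carries the barrel bolt. Origin on the turning axis at table height, z up; its -x axis runs along the middle of the nose and the bolt: that is the front. The nose points towards the robot and to the robot's left.
- bolt (a joint): steel barrel bolt on the nose, sliding outwards (along the foot's -x), m: 0 = shot, its end held in the staple on the tray's rim so that the tray cannot turn (0 to 0.002 at the start); 0.022 = fully back at its end stop. Needs 2 to 3 N and stays where it is left. From about 0.012 the tray is free.
- bolt_grip (a point): point in the upper part of the bolt's upright steel thumb piece, which is 14 mm wide (foot's y), 12 mm along the bolt and stands 26 to 62 mm above the table. This point is 53 mm above the table, 150 mm from the turning axis with the bolt shot, 172 mm with it back. The keepers before and behind it reach 33 mm above the table. Pinch it from above across the 14 mm.
- turntable (a joint): angle of the carousel tray on its foot, rad, counter-clockwise seen from above; within 0.01 of 0 at the start, bolted. Unbolted it turns any way, very lightly (about 0.01 N m), without detents, up to two turns either way. The staple for the bolt is at one place of the rim only.
- grip_bar: wooden bar on top of the carousel's centre post, turning with the tray: 90 mm long (own x), 14 mm thick (own y), 26 mm high; origin at its middle, on the turning axis, 190 mm above the table. It lies along the foot's x axis at the start. All else on the carousel, but the thin post under the bar, ends below 160 mm. Pinch it from above across the 14 mm.
- glue_bottle: the wanted container: squeeze bottle of wood glue with a long pointed nozzle, tallest on the carousel, 42 mm diameter, 130 mm high; origin at the centre of its underside. It stands loosely in one of six grey cups (48 mm inside, 28 mm high, centres 70 mm from the turning axis, 60 degrees apart, floor 26 mm above the table), never in the front one at the start.
- jar_1: short clear jar with black lid and small brass parts, 40 mm diameter, 58 mm high, origin at the centre of its underside; in the front cup at the start
- jar_2: short clear jar with black lid and bright steel parts, 40 mm diameter, 58 mm high, origin at the centre of its underside; in a cup
- jar_3: short clear jar with black lid and dark parts, 40 mm diameter, 58 mm high, origin at the centre of its underside; in a cup
- oil_bottle: small brown bottle with a black cap, 39 mm diameter, 82 mm high, origin at the centre of its underside; in a cup
- grease_can: plain metal can, 41 mm diameter, 50 mm high, origin at the centre of its underside; in a cup
- masking_tape: roll of black tape lying flat, 62 mm across, 19 mm high; bystander on the right side of the table
- screwdriver: screwdriver with black handle, 146 mm long, 26 mm thick; bystander lying to the right of the carousel
- chuck_key: steel drill chuck key, T-shaped, 56 x 61 x 12 mm; bystander lying beyond the bench drill, to its right

How it is judged:
By the outcome, as a careful person would: the job done as asked, in the order asked, and still so for the second after the job is handed in, while the arm keeps its last pose, push and grip.
It also fails if it takes over 64 s, if anything falls off the work surface, if the arm or the gripper's body presses on something with over 40 N, if the wrist force passes 120 N, or if a joint passes its speed limit or range.

### The arm

A 6-joint arm with a two-finger parallel gripper is mounted at the origin on a cart in front of the work surface, level with it; the furniture and walls round the work are solid. World frame = base frame: x ahead of the robot, y to its left, z up, the work surface at z = 0. Lengths are in m, angles in rad, forces in N, time in s.
With the tool pointing down it reaches from about 0.35 to 0.875 m from the base axis. Payload 15.5 kg.
Tool frame: the origin (TCP) lies at the very end of the fingers, on their centre line; the grasp point (between the pads) lies 19 mm behind it; z points along the fingers, y is the direction in which the jaws open and shut (so a half turn about z gives the same grasp; the last joint's range is limited). The gripper opens to 85 mm and grips with 20 to 120 N. Pads are 22 mm wide; open, the fingers measure 114 mm over their backs; the gripper's body (76 mm by 85 mm) begins 54 mm behind the grasp point. The pads swing forward as they close: fully open they stand 13 mm farther back than shut.
Start: joints at [1.125, 0.494, 1.345, -0, 1.302, -0.096], TCP at [0.215, 0.587, 0.231] pointing down, gripper open.
Joint ranges: [-2.91, 2.91], [-0.82, 2.16], [0.22, 2.67], [-1.22, 4.37], [0.12, 2.79], [-3.08, 3.08]. Speed limits (rad/s): [1.89, 1.89, 2.57, 3.01, 3.01, 3.01].

### API

Orientations are given as a unit quaternion [x, y, z, w].
In Python, from workcell import sensors, capture, bot gives the robot as it stands.
- The arm moves only by the tool arm_command, never from a script. Its argument "plan" is a list of rows, each a list of 7 numbers: the shift along the tool's x, y, z in cm, then the turn, a rotation vector about the tool's x, y, z in rad, then the closure in counts, from 0 (fully open) to 255 (shut). In form: [[x, y, z, ax, ay, az, gripper], ...]. A call has 1 to 10 rows; each row shifts and turns the commanded pose from where the row before left it, along the tool's axes as they then stand; what a row does not reach is not made up. A row lasts 1/10 s, in which the tool goes at most 50 mm and 8.59 degrees, less where a joint would pass 70% of its speed; a pose out of reach is approached as far as the arm can. A call is refused whole if a number of a shift passes 5 or a number of a turn 0.15, either way. A call with a gripper value outside its range is refused whole. The fingers move at their own pace and stop on an object; "grip_force" is the grip in N (left out, the last holds). Time passes only in rows, so rows that do not move let the fingers close. It gives the time, the measured TCP pose, the force and the opening at its end, in the units of the state.
- sensors.state(): the state, without advancing time (a new reading comes with each control period).
- capture(name): name is "side" or "top" or "wrist"; returns a dict with "color" (400x640x3 uint8, red, green, blue), "mtx" (3x3 intrinsics, pixels), "k1" (the pictures are not rectified: a ray, as slopes to the right and down, at radius r is drawn at 1 + k1 r^2 times it, then the intrinsics apply), "world_to_cam" (4x4, takes a point from world to camera coordinates). Camera axes: x right, y down, z forward; pixel columns grow to the right and rows downward; lengths in m; the calibration is good to about 2 mm. A picture is of the moment at which its call begins. There is no depth.
- bot.job_done(): hands the job in, once; it reports no verdict.
The state is a dict: "time_s": time; "joint_positions": joint angles; "qd": joint speeds; "joint_efforts": joint torques, N m; "ee_pos": TCP position; "orientation": TCP orientation; "force": force on the tool from outside, world axes, zero at the start; "moment": the same for the moment, N m; "grip_width": opening from 0.0 (shut) to 1.0 (fully open).
Only numpy, scipy, OpenCV 4.12 (cv2) and the standard library are available. Lean on these libraries where they do the work, as an engineer would, in place of code of your own. Each camera call takes 0.05 s, during which the arm holds its last target.

## Working session

There is one attempt and no reset: what is moved stays moved. The work goes in short steps, Python scripts to look and compute and a tool call to move; the robot and the scene stay as the last step left them, time stands still between calls to the robot, and variables do not carry over. Pictures are saved under pics/ and viewed, and the job is handed in when it is done.

Besides the shell and the picture viewer there is one more tool, called after "Call:" by a JSON object that holds its "api" and its "payload". arm_command: Moves the arm, as the interface text tells. Its arguments: {"type":"object","properties":{"plan":{"type":"array","items":{"type":"array","items":{"type":"number"}}},"grip_force":{"type":"number"}},"required":["plan"]}

```bash
mkdir -p pics; ls
python3 - <<'E'
from workcell import sensors, capture, bot
import cv2, pickle
s=sensors.state(); print(s)
for n in ("side","top","wrist"):
    c=capture(n); pickle.dump(c,open(f"pics/{n}0.pkl","wb")); cv2.imwrite(f"pics/{n}0.png",c["color"][:,:,::-1])
    print(n,c["mtx"].tolist(),c["k1"],c["world_to_cam"].round(4).tolist())
E
```

```text
pics
{'time_s': 0.0, 'joint_positions': array([ 1.12450680e+00,  4.94191454e-01,  1.34613457e+00,  2.75741851e-05,
        1.30247631e+00, -9.55302775e-02]), 'qd': array([-1.66615165e-03,  7.00540190e-06, -4.82262753e-04, -1.20361188e-03,
        6.17570574e-04,  2.13435836e-04]), 'joint_efforts': array([ 2.81577431e-04, -8.82155228e+01, -3.83885157e+01,  1.43592983e-04,
        9.86785046e-03,  3.17483477e-05]), 'ee_pos': array([0.21461003, 0.58662265, 0.23069394]), 'orientation': array([ 1.74485525e-01,  9.84659553e-01, -5.79224337e-04, -1.74667263e-04]), 'force': array([ 0.69722299,  0.11256203, -0.47804847]), 'moment': array([ 0.01990265,  0.04372913, -0.07713753]), 'grip_width': 0.9979213965127371}
side [[426.6012641527858, 0.0, 315.79338062925285], [0.0, 426.6012641527858, 206.09378324517502], [0.0, 0.0, 1.0]] -0.05460909831013851 [[-0.7771, -0.6293, -0.0146, 0.4704], [-0.4539, 0.5763, -0.6796, 0.3452], [0.4361, -0.5214, -0.7335, 1.0095], [0.0, 0.0, 0.0, 1.0]]
top [[415.76416905032215, 0.0, 320.6671298990653], [0.0, 415.76416905032215, 202.34821519552585], [0.0, 0.0, 1.0]] -0.07655618676654578 [[0.0016, -0.9999, -0.0106, 0.0102], [-0.9833, 0.0003, -0.1821, 0.6187], [0.182, 0.0107, -0.9832, 1.1622], [0.0, 0.0, 0.0, 1.0]]
wrist [[337.01980122979586, 0.0, 323.9365327679943], [0.0, 337.01980122979586, 200.8679254604483], [0.0, 0.0, 1.0]] 0.010196546724194526 [[0.3434, 0.9392, -0.0008, -0.6247], [0.9049, -0.3306, 0.2682, -0.0345], [0.2516, -0.0928, -0.9634, 0.3792], [0.0, 0.0, 0.0, 1.0]]
```

View pics/top0.png

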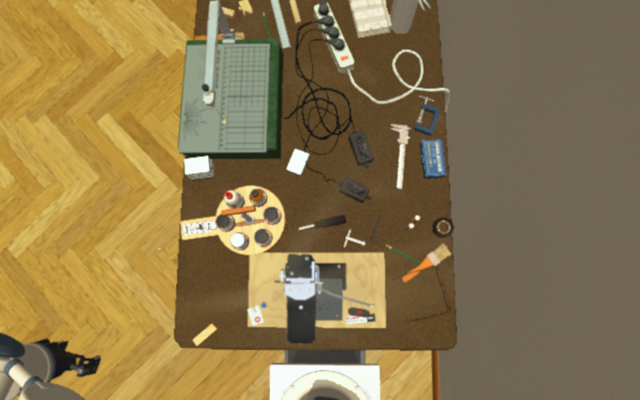

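View pics/side0.png

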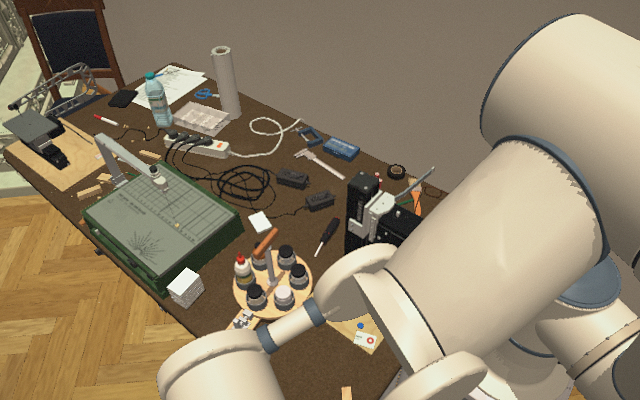

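View pics/wrist0.png

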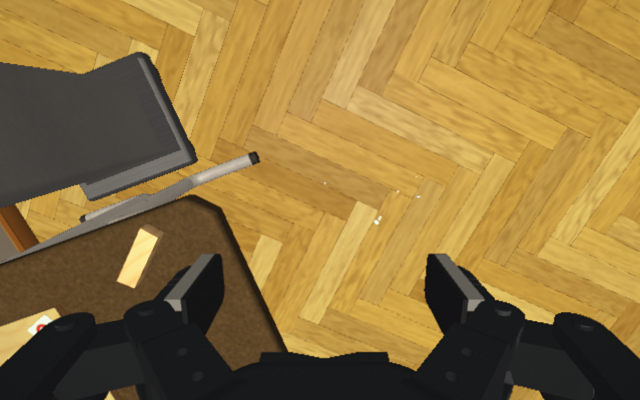

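The top view shows the carousel disc near (250,220), its nose running left to about (183,228), the orange bar at (238,211) and the glue's red nozzle near (233,197). I'll zoom in.

```bash
cat > h.py <<'E'
import numpy as np, cv2, pickle
def load(n): return pickle.load(open(f"pics/{n}.pkl","rb"))
def ray(c,px):
    px=np.atleast_2d(np.float64(px)); K=c["mtx"]
    x=(px-[K[0,2],K[1,2]])/[K[0,0],K[1,1]]
    u=x.copy()
    for _ in range(20): u=x/(1+c["k1"]*(u**2).sum(1,keepdims=True))
    T=c["world_to_cam"]; R=T[:3,:3]
    d=np.c_[u,np.ones(len(u))]@R; o=-R.T@T[:3,3]
    return o,d
def onplane(c,px,z):
    o,d=ray(c,px); return o+d*((z-o[2])/d[:,2:])
def proj(c,P):
    T=c["world_to_cam"]; p=np.atleast_2d(P)@T[:3,:3].T+T[:3,3]; u=p[:,:2]/p[:,2:]
    u=u*(1+c["k1"]*(u**2).sum(1,keepdims=True)); K=c["mtx"]
    return u*[K[0,0],K[1,1]]+[K[0,2],K[1,2]]
def snap(n,name):
    from workcell import capture
    c=capture(n); pickle.dump(c,open(f"pics/{name}.pkl","wb")); cv2.imwrite(f"pics/{name}.png",c["color"][:,:,::-1]); return c
def crop(c,x0,y0,x1,y1,s,out):
    im=c["color"][y0:y1,x0:x1,::-1]; im=cv2.resize(im,None,fx=s,fy=s,interpolation=cv2.INTER_CUBIC); cv2.imwrite(f"pics/{out}.png",im)
E
python3 - <<'E'
from h import *
crop(load("top0"),170,170,300,265,6,"topc0"); crop(load("side0"),215,215,345,340,4,"sidec0")
E
```

```text
(no output)
```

View pics/topc0.png

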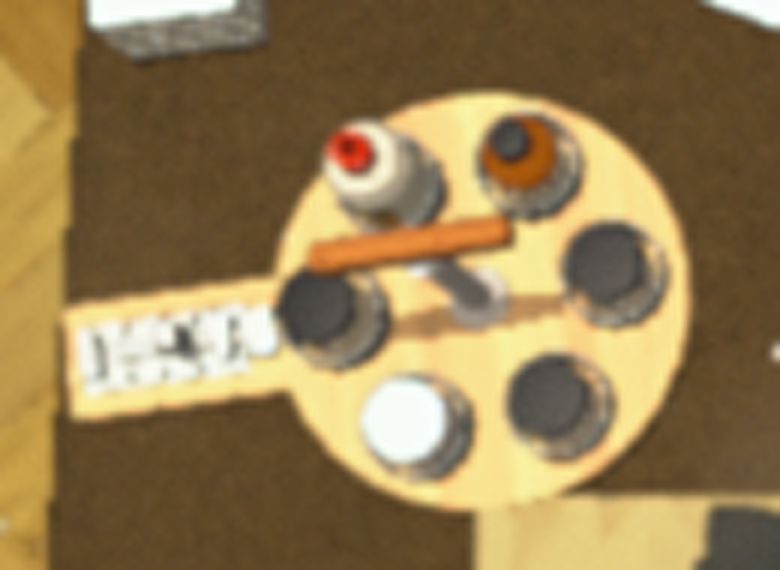

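View pics/sidec0.png

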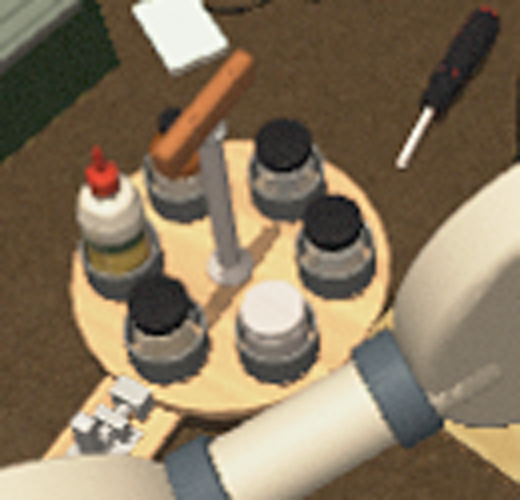

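```bash
cat > m0.py <<'E'
from h import *
c=load("top0"); hsv=cv2.cvtColor(c["color"],cv2.COLOR_RGB2HSV)
for p in [(238,211),(240,240),(190,235),(225,225),(281,220)]: print(p,hsv[p[1],p[0]])
roi=np.zeros(hsv.shape[:2],np.uint8); roi[195:225,215:260]=255
bar=cv2.inRange(hsv,(3,150,90),(13,255,255))&roi
cnts,_=cv2.findContours(bar,cv2.RETR_EXTERNAL,cv2.CHAIN_APPROX_NONE); b=max(cnts,key=cv2.contourArea)
print("bar px",cv2.minAreaRect(b))
ys,xs=np.nonzero(bar)
m=np.zeros_like(bar); cv2.drawContours(m,[b],-1,255,-1); ys,xs=np.nonzero(m)
P=onplane(c,np.c_[xs,ys],0.2)[:,:2]; mu=P.mean(0); w,v=np.linalg.eigh(np.cov((P-mu).T)); print("bar c",mu,"dir",np.degrees(np.arctan2(*v[::-1,1])),"ext",np.ptp((P-mu)@v,axis=0))
# light plywood
roi[:]=0; roi[180:258,178:290]=255
ply=cv2.inRange(hsv,(10,60,150),(30,190,255))&roi
cv2.imwrite("pics/ply.png",cv2.resize(ply[170:265,170:300],None,fx=6,fy=6))
E
python3 m0.py
```

```text
(238, 211) [ 13 190 222]
(240, 240) [ 75   4 252]
(190, 235) [ 25  82 245]
(225, 225) [10 29 78]
(281, 220) [ 22 112 244]
bar px ((237.8783721923828, 210.27027893066406), (5.425166606903076, 32.55099868774414), 80.53767395019531)
bar c [0.57005781 0.22339351] dir 99.78347614946281 ext [0.01437508 0.08431707]
```

View pics/ply.png

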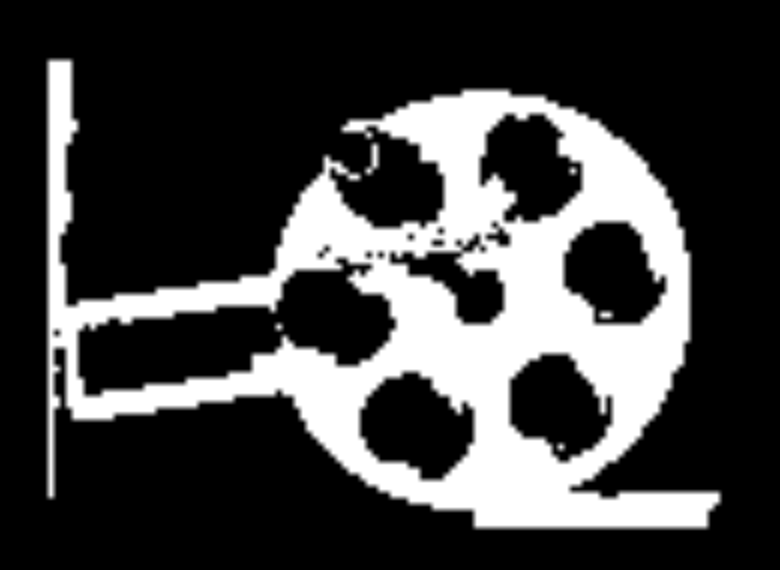

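```bash
cat >> m0.py <<'E'
print('----')
from scipy.optimize import least_squares
cn,_=cv2.findContours(ply,cv2.RETR_EXTERNAL,cv2.CHAIN_APPROX_NONE); q=max(cn,key=cv2.contourArea)[:,0,:].astype(float)
cc=np.array([250.,220.]); d=q-cc; a=np.degrees(np.arctan2(-d[:,1],d[:,0])); r=np.hypot(*d.T)
k=((a>-40)&(a<110)|(a<-105)&(a>-150))&(r>25)&(r<42)
def fit(z):
    P=onplane(c,q[k],z)[:,:2]
    s=least_squares(lambda p:np.hypot(*(P-p[:2]).T)-p[2],[.57,.2,.1],loss='soft_l1',f_scale=.001)
    return s.x,np.std(s.fun)
for z in (.014,.02,.024): print(z,*fit(z))
# nose edges
for nm,y0,y1 in (("far",214,224),("near",230,241)):
    kk=(q[:,0]>184)&(q[:,0]<214)&(q[:,1]>=y0)&(q[:,1]<=y1)
    P=onplane(c,q[kk],.014)[:,:2]; vx,vy,x0,yy=cv2.fitLine(P.astype(np.float32),cv2.DIST_HUBER,0,.001,.001).ravel()
    print(nm,kk.sum(),np.degrees(np.arctan2(vy,vx)),x0,yy)
    n=np.array([-vy,vx]); ctr=fit(.02)[0][:2]; print(" dist centre",n@(ctr-[x0,yy]))
E
python3 m0.py | sed '1,/----/d'
python3 - <<'E'
from h import *
c=load("side0"); hsv=cv2.cvtColor(c["color"],cv2.COLOR_RGB2HSV)
print(proj(c,[.57,.22,.19]))
roi=np.zeros(hsv.shape[:2],np.uint8); roi[225:260,252:282]=255
bar=cv2.inRange(hsv,(3,150,70),(14,255,255))&roi
cn,_=cv2.findContours(bar,cv2.RETR_EXTERNAL,cv2.CHAIN_APPROX_NONE); b=max(cn,key=cv2.contourArea);print(cv2.minAreaRect(b))
m=b[:,0].mean(0)
# triangulate bar centroid across views
t=load("top0")
o1,d1=ray(t,[[237.9,210.3]]); 
px=np.array(cv2.minAreaRect(b)[0]); o2,d2=ray(c,[px])
A=np.c_[d1[0],-d2[0]]; s=np.linalg.lstsq(A,o2-o1,rcond=None)[0]; p1=o1+s[0]*d1[0];p2=o2+s[1]*d2[0]; print(p1,p2)
E
```

```text
0.014 [0.57468856 0.22663783 0.10589463] 0.002974701549032165
0.02 [0.57382816 0.22553013 0.10538259] 0.002960262818081961
0.024 [0.57325456 0.22479167 0.10504122] 0.002950637210363206
far 29 -81.52911 0.5782376 0.3816272
 dist centre -0.027355478458381682
near 29 -81.17188 0.52034354 0.37857834
 dist centre 0.02936258540933054
[[267.53322271 241.80896809]]
((267.263427734375, 243.7210235595703), (13.490130424499512, 36.229488372802734), 43.36341857910156)
[0.57331773 0.22567063 0.18791585] [0.56870066 0.22279741 0.18653819]
```

Two views and the nose edges agree: axis ≈ (0.572, 0.224), front direction ≈ 98.7°, and the bar and rim are within a few mm. The bolt grip point is then about (0.549, 0.372). Turned 60° clockwise from the front stands the glue, so +60° is needed. Next I move above the bolt for a close look.

Call:
{"api": "arm_command", "payload": {"plan": [[-2,-0.5,0,0,0,0,0],[-4,-0.9,0,0,0,0.1,0],[-4,-0.5,0,0,0,0.1,0],[-4,-0.1,0,0,0,0.1,0],[-4,0.3,0,0,0,0.1,0]]}}

```text
time_s: 0.65
ee_pos: [0.3684, 0.4865, 0.2311]
orientation: [0.368, 0.93, -0.0, -0.0]
force: [-0.0, 1.1, -0.4]
grip_width: 1.003
```

```bash
cat >> h.py <<'E'
def togo(P,jaw=None):
    from workcell import sensors
    from scipy.spatial.transform import Rotation as R
    s=sensors.state(); r=R.from_quat(s["orientation"]); M=r.as_matrix()
    print("t",round(s["time_s"],2),"tcp",s["ee_pos"].round(4),"F",s["force"].round(1),"w",round(s["grip_width"],3),"q",s["joint_positions"].round(2))
    ja=np.degrees(np.arctan2(M[1,1],M[0,1])); print("jaw",ja.round(2),"z",M[:,2].round(4))
    print("shift tool cm",((np.array(P)-s["ee_pos"])@M*100).round(2))
    if jaw is not None:
        d=(jaw-ja+90)%180-90; print("turn az",np.radians(-d).round(3))
        a=np.radians(ja+d); sg=1
        Y=np.array([np.cos(a),np.sin(a),0]);Z=np.array([0,0,-1.]);X=np.cross(Y,Z)
        M2=np.c_[X,Y,Z]; print("rotvec tool",R.from_matrix(M.T@M2).as_rotvec().round(4)); print("shift in final axes",((np.array(P)-s["ee_pos"])@M2*100).round(2))
E
python3 -c "
from h import *
togo([.549,.372,.2],8.7)"
```

```text
t 0.65 tcp [0.3684 0.4865 0.2311] F [-0.   1.1 -0.4] w 1.003 q [ 0.82  0.47  1.38 -0.    1.29  0.01]
jaw 46.76 z [-2.e-04 -3.e-04 -1.e+00]
shift tool cm [-21.     4.03   3.11]
turn az 0.664
rotvec tool [-3.000e-04  1.000e-04  6.642e-01]
shift in final axes [-14.05  16.12   3.11]
```

Call:
{"api": "arm_command", "payload": {"plan": [[-4.2,0.8,0.6,0,0,0,0],[-4.2,0.8,0.6,0,0,0,0],[-4.2,0.8,0.6,0,0,0,0],[-4.2,0.8,0.6,0,0,0,0],[-4.2,0.8,0.6,0,0,0,0],[0,0,0,0,0,0.133,0],[0,0,0,0,0,0.133,0],[0,0,0,0,0,0.133,0],[0,0,0,0,0,0.133,0],[0,0,0,0,0,0.133,0]]}}

```text
time_s: 1.65
ee_pos: [0.5481, 0.3735, 0.201]
orientation: [0.652, 0.758, -0.0, -0.0]
force: [-0.3, 0.2, -0.4]
grip_width: 0.997
```

```bash
python3 -c "
from h import *
for n in ('wrist','top','side'): snap(n,n+'1')
togo([.549,.372,.2],8.7)
c=load('wrist1'); print(proj(c,[[.549,.372,.053],[.572,.2235,.19],[.549,.372,.062]]))"
```

```text
t 1.8 tcp [0.5481 0.3735 0.2011] F [-0.1  0.3 -0.3] w 0.996 q [ 0.51  0.58  1.28 -0.    1.29  0.35]
jaw 9.04 z [-4.e-04 -2.e-04 -1.e+00]
shift tool cm [-0.16  0.07  0.11]
turn az 0.006
rotvec tool [-0.0004  0.0002  0.0059]
shift in final axes [-0.16  0.07  0.11]
[[325.34615969 188.79155892]
 [326.89479136 479.98265384]
 [325.38563183 191.22932274]]
```

View pics/wrist1.png

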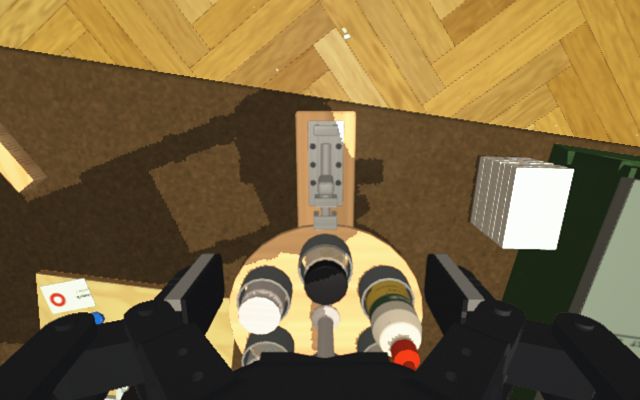

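View pics/side1.png

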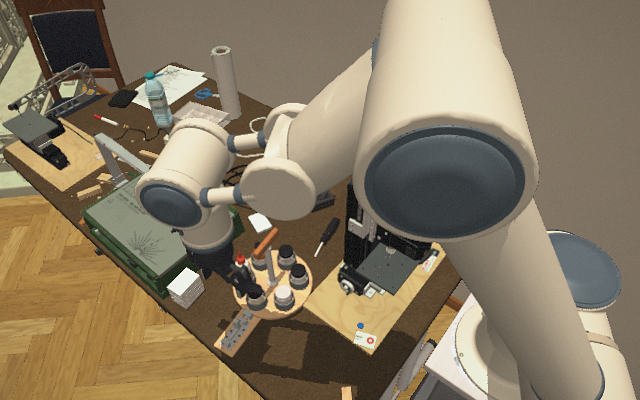

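Run:
```python
from h import *
c=load("wrist1"); crop(c,285,100,365,240,4,"wc1")
o,d=ray(c,[[320,200]]); print("cam",o)
```

```text
cam [0.53740386 0.44095938 0.34423788]
```

View pics/wc1.png

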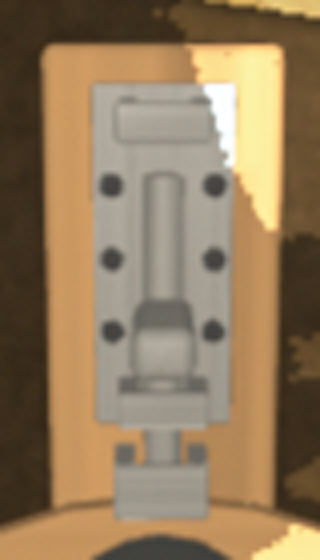

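Run:
```python
from h import *
c=load("wrist1")
pt=lambda x,y:(285+(x-1.5)/4,100+(y-1.5)/4)
print("thumb outer,inner,left,right",onplane(c,[pt(164,332),pt(164,376),pt(133,350),pt(195,350)],.062)[:,:2].round(4).tolist())
# nose edges, at z=.014
L=onplane(c,[pt(43,70),pt(53,480)],.014);R=onplane(c,[pt(284,70),pt(274,480)],.014)
for A in (L,R): d=A[0]-A[1]; print("edge",np.degrees(np.arctan2(d[1],d[0])),A[:,:2].round(4).tolist())
print("nose tip",onplane(c,[pt(43,45),pt(284,45)],.014)[:,:2].round(4).tolist())
m=(L+R)/2; d=m[0]-m[1]; a=np.arctan2(d[1],d[0]); print("mid dir",np.degrees(a))
tip=onplane(c,[pt(43,45),pt(284,45)],.014).mean(0)[:2]
u=np.array([np.cos(a),np.sin(a)]); print("centre",tip-.215*u,"thumb",tip-.065*u, "width",np.linalg.norm(L[0]-R[0]),np.linalg.norm(L[1]-R[1]))
```

```text
thumb outer,inner,left,right [[0.5481, 0.3795], [0.5495, 0.3699], [0.5421, 0.3746], [0.5552, 0.3766]]
edge 98.70758776931048 [[0.5119, 0.4277], [0.5274, 0.3262]]
edge 98.59291443200608 [[0.5685, 0.4363], [0.5838, 0.3347]]
nose tip [[0.5111, 0.4334], [0.5675, 0.4419]]
mid dir 98.65025284510897
centre [0.57164838 0.22512171] thumb [0.54908801 0.37341544] width 0.0572793629667909 0.05707370422507794
```

```bash
python3 -c "
from h import *
togo([.549,.374,.037],8.65)"
```

```text
t 1.8 tcp [0.5481 0.3735 0.2011] F [-0.1  0.3 -0.3] w 0.996 q [ 0.51  0.58  1.28 -0.    1.29  0.35]
jaw 9.04 z [-4.e-04 -2.e-04 -1.e+00]
shift tool cm [ 0.04  0.11 16.41]
turn az 0.007
rotvec tool [-0.0004  0.0002  0.0067]
shift in final axes [ 0.04  0.1  16.41]
```

Call:
{"api": "arm_command", "payload": {"plan": [[0.04,0.1,0,0,0,0.007,60],[0,0,3,0,0,0,110],[0,0,3,0,0,0,110],[0,0,3,0,0,0,110],[0,0,2.5,0,0,0,110],[0,0,2,0,0,0,110],[0,0,1.2,0,0,0,110],[0,0,0.7,0,0,0,110],[0,0,0,0,0,0,110]], "grip_force": 30}}

```text
time_s: 2.7
ee_pos: [0.549, 0.3741, 0.0469]
orientation: [0.653, 0.758, -0.0, -0.0]
force: [-0.5, 0.9, 0.5]
grip_width: 0.571
```

```bash
python3 -c "
from h import *
c=snap('wrist','wrist2');crop(c,180,100,480,300,2.5,'wc2')
togo([.549,.374,.037],8.65)"
```

```text
t 2.75 tcp [0.5493 0.3743 0.0477] F [ 0.8 -0.1  1.1] w 0.571 q [ 0.51  0.75  1.41 -0.    0.99  0.36]
jaw 8.52 z [ 4.e-04  2.e-04 -1.e+00]
shift tool cm [-0.02 -0.04  1.07]
turn az -0.002
rotvec tool [ 0.0004 -0.0001 -0.0023]
shift in final axes [-0.02 -0.04  1.07]
```

View pics/wc2.png

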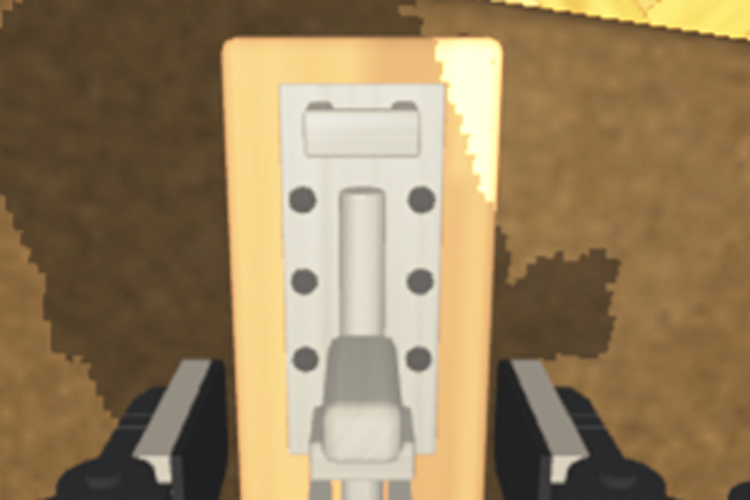

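The thumb piece is centred between the pads (crop x≈361, with the pads at 225 and 497). I go down the last centimetre and close.

Call:
{"api": "arm_command", "payload": {"plan": [[0,0,0.5,0,0,0,110],[0,0,0.55,0,0,0,110],[0,0,0,0,0,0,180],[0,0,0,0,0,0,255],[0,0,0,0,0,0,255],[0,0,0,0,0,0,255],[0,0,0,0,0,0,255],[0,0,0,0,0,0,255]], "grip_force": 30}}

```text
time_s: 3.55
ee_pos: [0.5492, 0.3742, 0.037]
orientation: [0.653, 0.757, 0.0, 0.0]
force: [-0.6, -0.8, 3.0]
grip_width: 0.159
```

```bash
python3 -c "
from h import *
import numpy as np
a=np.radians(98.65)
togo([.549+.024*np.cos(a),.374+.024*np.sin(a),.037],8.65)"
```

```text
t 3.55 tcp [0.5492 0.3742 0.037 ] F [-0.6 -0.8  3. ] w 0.159 q [ 0.51  0.76  1.41 -0.    0.97  0.36]
jaw 8.48 z [ 3.e-04  1.e-04 -1.e+00]
shift tool cm [ 2.38 -0.03 -0.  ]
turn az -0.003
rotvec tool [ 0.0003 -0.0001 -0.0029]
shift in final axes [ 2.38 -0.02 -0.  ]
```

Gripped: an opening of 0.159 is 13.5 mm, against 14 mm for the thumb piece. I slide outwards along tool +x and watch the force.

Call:
{"api": "arm_command", "payload": {"plan": [[0.2,0,0,0,0,0,255],[0.3,0,0,0,0,0,255],[0.3,0,0,0,0,0,255],[0.3,0,0,0,0,0,255],[0.3,0,0,0,0,0,255],[0.3,0,0,0,0,0,255],[0.2,0,0,0,0,0,255]]}}

```text
time_s: 4.25
ee_pos: [0.5463, 0.3934, 0.037]
orientation: [0.653, 0.758, 0.0, 0.0]
force: [-0.5, -2.2, 6.0]
grip_width: 0.154
```

Call:
{"api": "arm_command", "payload": {"plan": [[0.1,0,0,0,0,0,255],[0.1,0,0,0,0,0,255],[0.05,0,0,0,0,0,255],[0,0,0,0,0,0,255]]}}

```text
time_s: 4.65
ee_pos: [0.546, 0.3955, 0.037]
orientation: [0.653, 0.758, -0.0, 0.0]
force: [0.2, -4.6, 6.1]
grip_width: 0.154
```

```bash
python3 -c "
from h import *
togo([.549,.374,.037],8.65)"
```

```text
t 4.65 tcp [0.546  0.3955 0.037 ] F [ 0.2 -4.6  6.1] w 0.154 q [ 0.54  0.77  1.38 -0.    0.98  0.39]
jaw 8.49 z [ 3.e-04 -3.e-04 -1.e+00]
shift tool cm [-2.17 -0.02 -0.  ]
turn az -0.003
rotvec tool [ 0.0002  0.0004 -0.0027]
shift in final axes [-2.17 -0.03 -0.  ]
```

Call:
{"api": "arm_command", "payload": {"plan": [[0.1,0,0,0,0,0,255],[0.05,0,0,0,0,0,255],[0,0,0,0,0,0,255]]}}

```text
time_s: 4.95
ee_pos: [0.5459, 0.3956, 0.0369]
orientation: [0.653, 0.758, -0.001, 0.001]
force: [2.7, -14.6, 9.2]
grip_width: 0.152
```

End stop reached: 21.6 mm of travel, no further motion and the force rises to 15 N. I relieve the push, release, rise and look.

Call:
{"api": "arm_command", "payload": {"plan": [[-0.12,0,0,0,0,0,255],[0,0,0,0,0,0,150],[0,0,0,0,0,0,110],[0,0,0,0,0,0,90],[0,0,-2,0,0,0,90],[0,0,-4,0,0,0,60],[0,0,-4,0,0,0,60],[0,0,-4,0,0,0,60],[2,0,-4,0,0,0,60],[2,0,-4,0,0,0,60]]}}

```text
time_s: 5.95
ee_pos: [0.5397, 0.4355, 0.2586]
orientation: [0.653, 0.757, 0.0, -0.0]
force: [0.9, 0.2, -0.3]
grip_width: 0.768
```

Call:
{"api": "arm_command", "payload": {"plan": [[2,0,-2,0,0,0,60],[2,0,0,0,0,0,60],[0,0,0,0,0,0,60]]}}

```text
time_s: 6.25
ee_pos: [0.5334, 0.4772, 0.2772]
orientation: [0.652, 0.758, 0.001, -0.0]
force: [-0.2, 0.3, -0.8]
grip_width: 0.764
```

```bash
python3 -c "
from h import *
for n in ('wrist','top'): c=snap(n,n+'3')
crop(c,170,170,300,265,6,'tc3')
togo([.5716,.2245,.26],8.65)
print(proj(load('wrist3'),[[.5716,.2245,.203],[.5716,.2245,.026],[.545,.396,.062]]))"
```

```text
t 6.35 tcp [0.5337 0.4748 0.2761] F [-0.1 -0.5  0.1] w 0.761 q [ 0.64  0.6   1.03 -0.    1.52  0.49]
jaw 8.52 z [-8.e-04 -8.e-04 -1.e+00]
shift tool cm [-25.31   0.04   1.63]
turn az -0.002
rotvec tool [-0.0009  0.0006 -0.0022]
shift in final axes [-2.531e+01 -2.000e-02  1.610e+00]
[[324.35803462 492.14406007]
 [324.04648444 350.47403625]
 [323.57680784 243.74965185]]
```

View pics/wrist3.png

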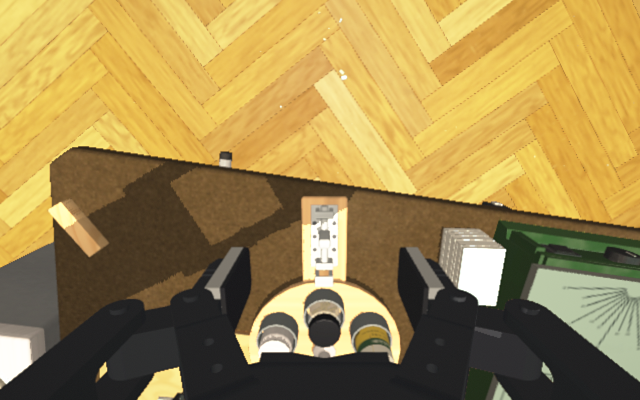

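View pics/tc3.png

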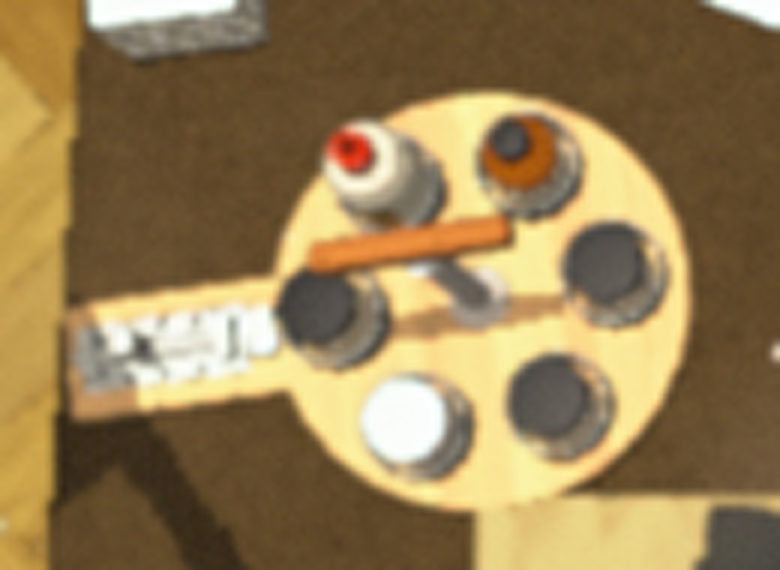

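The bolt's thumb piece now stands outward (wrist (323,238)) and the tray hasn't moved. I go over the bar next.

Call:
{"api": "arm_command", "payload": {"plan": [[-2.3,0,0,0,0,0,60],[-3.5,0,0,0,0,0,60],[-3.5,0,0,0,0,0,60],[-3.5,0,0,0,0,0,60],[-3.5,0,0,0,0,0,60],[-3.5,0,0,0,0,0,60],[-3,0,0,0,0,0,60],[-2.5,0,0,0,0,0,60],[0,0,1,0,0,0,60],[0,0,0,0,0,0,60]]}}

```text
time_s: 7.35
ee_pos: [0.5707, 0.2235, 0.2653]
orientation: [0.654, 0.757, -0.001, -0.001]
force: [0.1, 0.6, 0.3]
grip_width: 0.765
```

```bash
python3 -c "
from h import *
for n in ('wrist','side'): c=snap(n,n+'4')
crop(c,190,170,350,320,4,'sc4')
togo([.5716,.2245,.172],8.65)
print(proj(load('wrist4'),[[.5716,.2245,.203],[.5716,.2245,.026],[.545,.396,.062]]))"
```

```text
t 7.45 tcp [0.571  0.2248 0.2663] F [ 0.3  0.1 -0.1] w 0.768 q [0.28 0.45 1.33 0.   1.37 0.13]
jaw 8.48 z [-1.1e-03 -2.0e-04 -1.0e+00]
shift tool cm [-0.04  0.07  9.43]
turn az -0.003
rotvec tool [-0.0011 -0.     -0.0029]
shift in final axes [-0.04  0.06  9.43]
[[326.61394296 216.21568483]
 [325.77622658 168.07390756]
 [324.77843863 -15.37005232]]
```

View pics/wrist4.png

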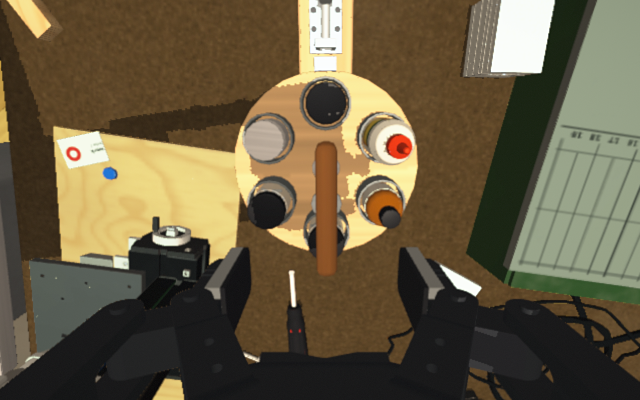

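View pics/sc4.png

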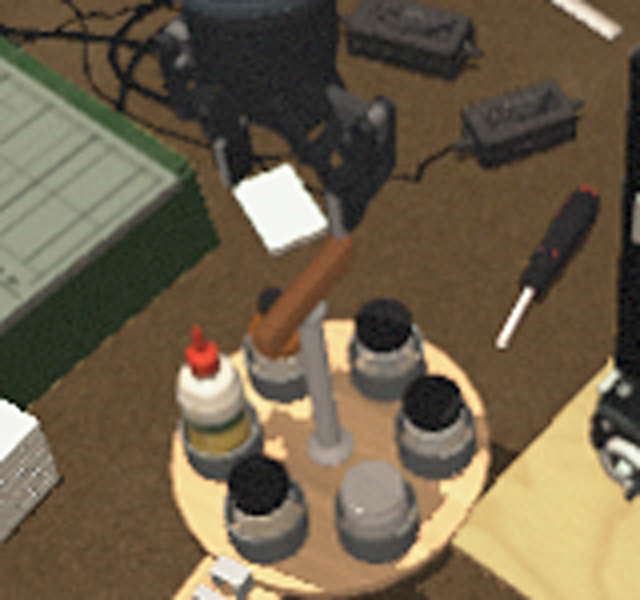

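The wrist view is clear. The bar is at x 317–336, y 141–275 and lined up with the nose; the glue sits upper right with its nozzle at (399,147). Next I measure the bar and the glue cup's angle.

Run:
```python
from h import *
c=load("wrist4"); hsv=cv2.cvtColor(c["color"],cv2.COLOR_RGB2HSV)
print(hsv[200,326],hsv[240,326],hsv[110,340])
roi=np.zeros(hsv.shape[:2],np.uint8); roi[135:285,312:342]=255
bar=cv2.inRange(hsv,(3,150,60),(12,255,190))&roi
cn,_=cv2.findContours(bar,cv2.RETR_EXTERNAL,cv2.CHAIN_APPROX_NONE); b=max(cn,key=cv2.contourArea)
r=cv2.minAreaRect(b); print(r)
bp=cv2.boxPoints(r); P=onplane(c,bp,.203)[:,:2]; print(P.round(4).tolist()); print("mean",P.mean(0),"sides",[np.linalg.norm(P[i]-P[i-1]).round(4) for i in range(4)])
i=np.argmax([np.linalg.norm(P[i]-P[i-1]) for i in range(4)]); d=P[i]-P[i-1]; print("dir",np.degrees(np.arctan2(d[1],d[0])))
ctr=np.array([.5716,.2245])
# predicted glue position for 60 deg cw
a=np.radians(98.65-60); g=ctr+.07*np.array([np.cos(a),np.sin(a)])
print("pred glue base, nozzle tip",proj(c,[[*g,.026],[*g,.054],[*g,.156]]))
n=onplane(c,[[403,148]],.156)[0,:2]; print("nozzle",n, np.degrees(np.arctan2(*(n-ctr)[::-1])),np.linalg.norm(n-ctr))
crop(c,225,60,425,260,3,"wc4")
```

```text
[ 13 183 146] [ 13 183 142] [ 0  8 34]
((316.5, 246.0), (1.0, 4.0), 0.0)
[[0.5679, 0.2017], [0.5675, 0.2045], [0.5682, 0.2046], [0.5686, 0.2018]]
mean [0.56807142 0.20315902] sides [np.float64(0.0007), np.float64(0.0028), np.float64(0.0007), np.float64(0.0028)]
dir 98.03865884288085
pred glue base, nozzle tip [[379.90480999 136.86612961]
 [384.15841189 139.16606113]
 [407.36893371 151.70908944]]
nozzle [0.62247148 0.27044315] 42.08588295642717 0.06854691800535283
```

View pics/wc4.png

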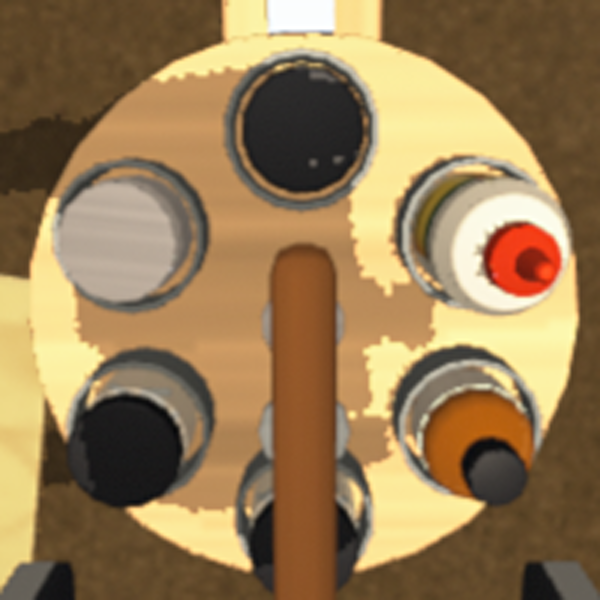

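Run:
```python
from h import *
c=load("wrist4"); hsv=cv2.cvtColor(c["color"],cv2.COLOR_RGB2HSV)
roi=np.zeros(hsv.shape[:2],np.uint8); roi[135:285,312:342]=255
bar=cv2.inRange(hsv,(8,160,90),(16,220,165))&roi
cn,_=cv2.findContours(bar,cv2.RETR_EXTERNAL,cv2.CHAIN_APPROX_NONE); b=max(cn,key=cv2.contourArea)
r=cv2.minAreaRect(b); print(r)
bp=cv2.boxPoints(r); P=onplane(c,bp,.203)[:,:2]; print("mean",P.mean(0),"sides",[np.linalg.norm(P[i]-P[i-1]).round(4) for i in range(4)])
q=b[:,0].astype(float)
for lo in (0,1):
    e=[]
    for y in range(150,268):
        xs=q[np.abs(q[:,1]-y)<.5,0]
        if len(xs): e.append((xs.max()+.5 if lo else xs.min()-.5,y))
    W=onplane(c,e,.203)[:,:2].astype(np.float32); vx,vy,x0,y0=cv2.fitLine(W,cv2.DIST_HUBER,0,.001,.001).ravel(); print("edge",np.degrees(np.arctan2(vy,vx)),x0,y0)
```

```text
((325.5, 209.0), (134.0, 21.0), 90.0)
mean [0.57054639 0.2267197 ] sides [np.float64(0.0895), np.float64(0.0127), np.float64(0.0895), np.float64(0.0142)]
edge -81.42551 0.56244135 0.23936854
edge -80.704765 0.5751217 0.24124755
```

Bar: centre ≈ (0.571, 0.225), size 90 × 14, direction ≈ 98.9°, so it fits. I go down and grip it.

Call:
{"api": "arm_command", "payload": {"plan": [[0,0.05,2,0,0,0,60],[0,0,2.5,0,0,0,60],[0,0,2.5,0,0,0,60],[0,0,1.6,0,0,0,60],[0,0,0.8,0,0,0,80],[0,0,0,0,0,0,120],[0,0,0,0,0,0,150],[0,0,0,0,0,0,180]], "grip_force": 30}}

```text
time_s: 8.25
ee_pos: [0.5724, 0.225, 0.1738]
orientation: [0.653, 0.758, 0.001, 0.0]
force: [-0.5, -0.1, 0.7]
grip_width: 0.294
```

Call:
{"api": "arm_command", "payload": {"plan": [[0,0,0,0,0,0,200],[0,0,0,0,0,0,220],[0,0,0,0,0,0,255],[0,0,0,0,0,0,255],[0,0,0,0,0,0,255]], "grip_force": 30}}

```text
time_s: 8.75
ee_pos: [0.5718, 0.2247, 0.1735]
orientation: [0.653, 0.757, 0.0, 0.0]
force: [-3.2, 0.6, 6.0]
grip_width: 0.161
```

```bash
python3 -c "
from h import *
c=snap('side','side5'); crop(c,190,170,350,320,4,'sc5')
togo([.5716,.2245,.172],8.65)
from workcell import sensors; print(sensors.state()['moment'])"
```

```text
t 8.8 tcp [0.5718 0.2247 0.1735] F [-3.4  0.3  6.2] w 0.155 q [0.28 0.54 1.44 0.   1.16 0.13]
jaw 8.48 z [ 2.e-04  2.e-04 -1.e+00]
shift tool cm [-0.02 -0.02  0.15]
turn az -0.003
rotvec tool [ 0.0003 -0.0002 -0.003 ]
shift in final axes [-0.02 -0.02  0.15]
[-0.02638485  0.65233918 -0.01613512]
```

View pics/sc5.png

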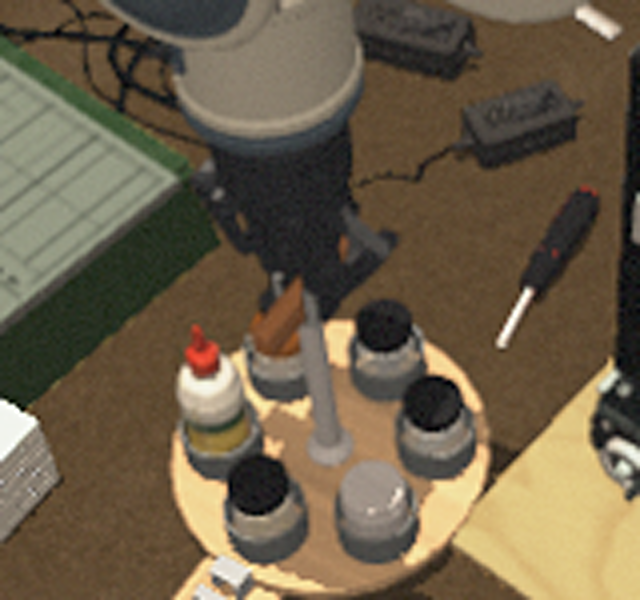

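The bar is held (13.2 mm opening, low forces). I turn +60° seen from above, which is tool z −1.05 rad, with gentle ramps.

Call:
{"api": "arm_command", "payload": {"plan": [[0,0,0,0,0,-0.01,255],[0,0,0,0,0,-0.02,255],[0,0,0,0,0,-0.03,255],[0,0,0,0,0,-0.04,255],[0,0,0,0,0,-0.05,255],[0,0,0,0,0,-0.05,255],[0,0,0,0,0,-0.05,255],[0,0,0,0,0,-0.05,255],[0,0,0,0,0,-0.05,255],[0,0,0,0,0,-0.05,255]]}}

```text
time_s: 9.8
ee_pos: [0.5719, 0.2248, 0.1735]
orientation: [0.489, 0.873, 0.0, 0.0]
force: [-2.9, 0.5, 5.1]
grip_width: 0.161
```

Call:
{"api": "arm_command", "payload": {"plan": [[0,0,0,0,0,-0.05,255],[0,0,0,0,0,-0.05,255],[0,0,0,0,0,-0.05,255],[0,0,0,0,0,-0.05,255],[0,0,0,0,0,-0.05,255],[0,0,0,0,0,-0.05,255],[0,0,0,0,0,-0.05,255],[0,0,0,0,0,-0.05,255],[0,0,0,0,0,-0.05,255],[0,0,0,0,0,-0.05,255]]}}

```text
time_s: 10.8
ee_pos: [0.572, 0.2249, 0.1735]
orientation: [0.257, 0.966, 0.0, 0.0]
force: [-2.0, 1.4, 4.6]
grip_width: 0.162
```

Call:
{"api": "arm_command", "payload": {"plan": [[0,0,0,0,0,-0.05,255],[0,0,0,0,0,-0.04,255],[0,0,0,0,0,-0.03,255],[0,0,0,0,0,-0.02,255],[0,0,0,0,0,-0.01,255],[0,0,0,0,0,0,255],[0,0,0,0,0,0,255],[0,0,0,0,0,0,255]]}}

```text
time_s: 11.6
ee_pos: [0.572, 0.2249, 0.1735]
orientation: [0.185, 0.983, 0.0, 0.0]
force: [-1.8, 1.1, 5.7]
grip_width: 0.158
```

```bash
python3 -c "
from h import *
for n in ('side','wrist','top'): snap(n,n+'6')
crop(load('side6'),190,170,350,320,4,'sc6')
crop(load('top6'),170,170,300,265,6,'tc6')
togo([.5716,.2245,.1735],68.65)
"
```

```text
t 11.75 tcp [0.572  0.2249 0.1735] F [-3.3  1.1  6.4] w 0.16 q [ 0.28  0.54  1.44  0.    1.16 -0.92]
jaw 68.64 z [ 7.e-04  5.e-04 -1.e+00]
shift tool cm [ 0.02 -0.05 -0.  ]
turn az -0.0
rotvec tool [ 0.0007  0.0004 -0.0001]
shift in final axes [ 0.02 -0.05 -0.  ]
```

View pics/sc6.png

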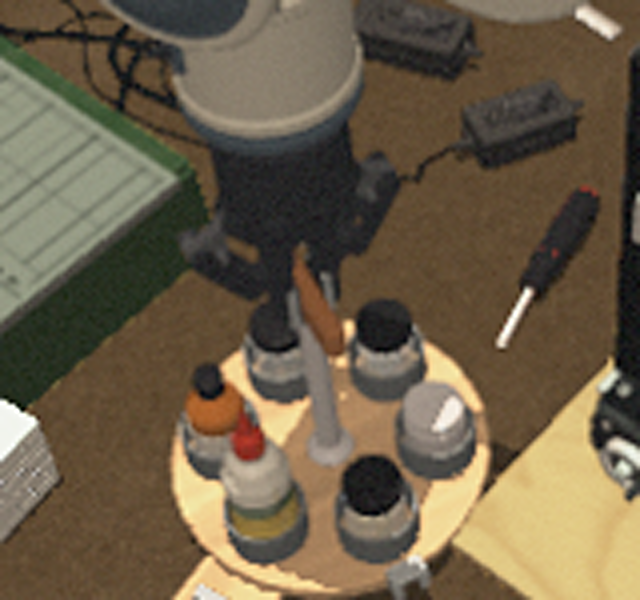

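View pics/wrist6.png

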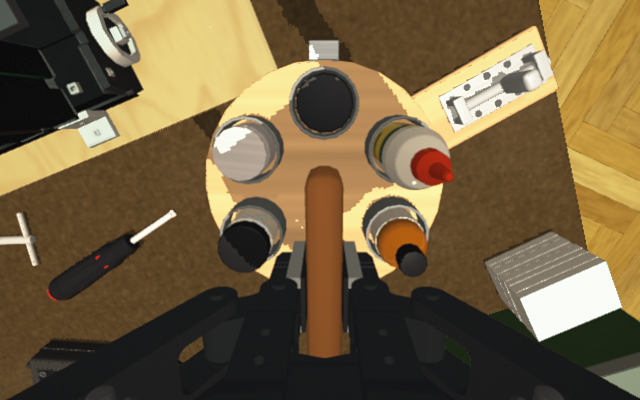

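View pics/tc6.png

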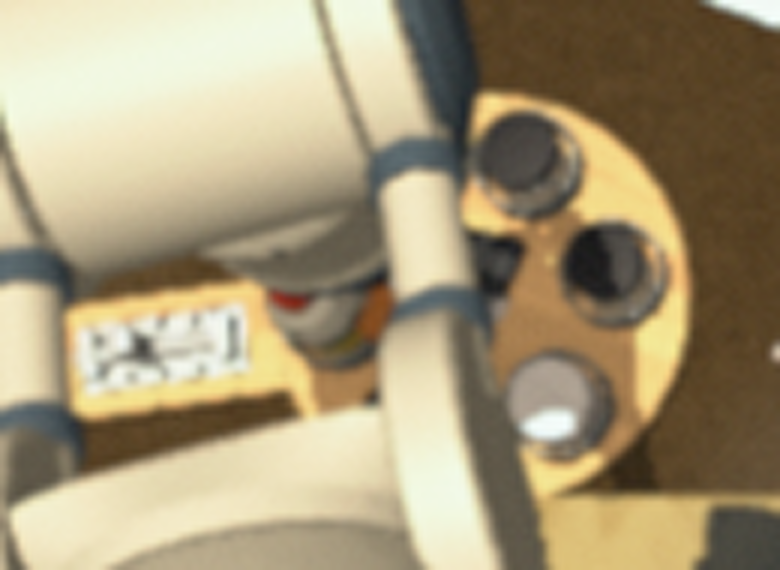

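Run:
```python
from h import *
c=load("wrist6"); crop(c,400,10,580,150,4,"wc6a"); crop(c,260,30,400,150,5,"wc6b")
```

```text
(no output)
```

View pics/wc6a.png

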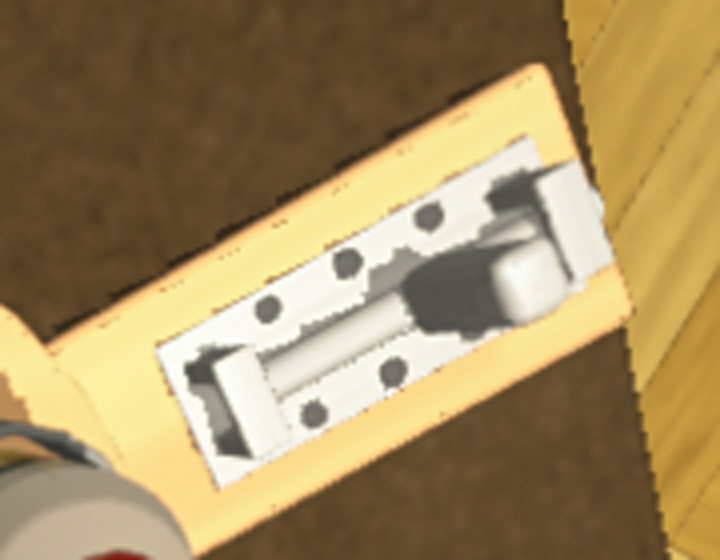

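View pics/wc6b.png

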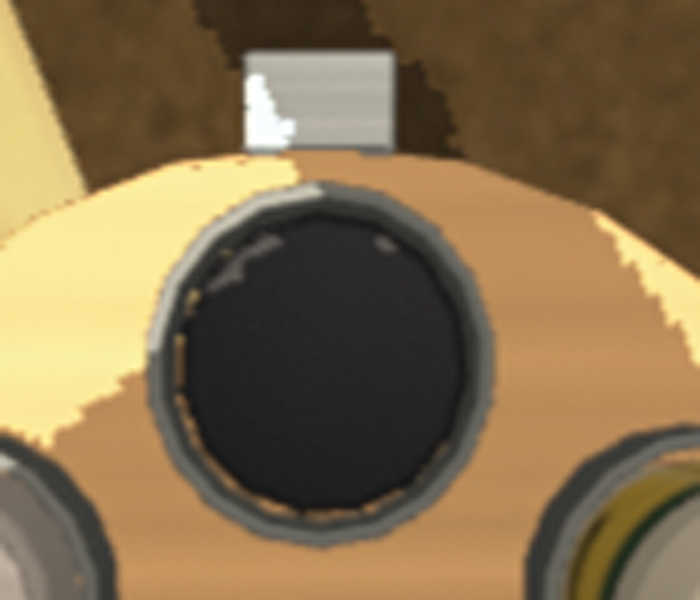

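Run:
```python
from h import *
c=load("wrist6")
A=lambda x,y:(400+(x-1.5)/4,10+(y-1.5)/4); B=lambda x,y:(260+(x-2)/5,30+(y-2)/5)
for e in ([(500,83),(70,330)],[(625,322),(230,530)]):
    p=onplane(c,[A(*q) for q in e],.014)[:,:2]; d=p[0]-p[1]; print("nose edge",np.degrees(np.arctan2(d[1],d[0])),p.round(4).tolist())
ctr=np.array([.5716,.2247])
cup=onplane(c,[B(321,364)],.054)[0,:2]; d=cup-ctr; print("cup1",np.degrees(np.arctan2(d[1],d[0])),np.hypot(*d))
st=onplane(c,[B(245,52),B(395,52)],.036)[:,:2]; d=st.mean(0)-ctr; print("staple",np.degrees(np.arctan2(d[1],d[0])),np.hypot(*d)); e=st[1]-st[0]; print("staple edge dir",np.degrees(np.arctan2(e[1],e[0])),np.hypot(*e))
hsv=cv2.cvtColor(c["color"],cv2.COLOR_RGB2HSV)
roi=np.zeros(hsv.shape[:2],np.uint8); roi[175:235,300:350]=255
bar=cv2.inRange(hsv,(8,160,70),(16,230,175))&roi
e=[[],[]]
for y in range(185,235):
    xs=np.nonzero(bar[y])[0]; e[0].append((xs.min()-.5,y)); e[1].append((xs.max()+.5,y))
for q in e:
    W=onplane(c,q,.203)[:,:2].astype(np.float32); vx,vy,*_=cv2.fitLine(W,cv2.DIST_HUBER,0,.001,.001).ravel(); print("bar edge",np.degrees(np.arctan2(vy,vx)))
# staple direction before, in wrist4
```

```text
nose edge 98.25201065813799 [[0.5122, 0.4239], [0.526, 0.3287]]
nose edge 97.56031236912261 [[0.5676, 0.4387], [0.5795, 0.3493]]
cup1 158.2617758246241 0.0714994748993387
staple 158.48257917284744 0.11723542081529995
staple edge dir 68.66984201262999 0.022850023354190865
bar edge -22.181543
bar edge -22.135588
```

All checks agree to about 0.5°: the staple at 158.5° and the jaws at 68.6° give 60° from the nose at ~98.5°. The bolt is back and every container is upright in its cup. I hand in.

```bash
python3 -c "
from workcell import bot,sensors
s=sensors.state(); print(s['time_s'],s['force'],s['grip_width']); print(bot.job_done())"
```

```text
11.75 [-3.34602914  1.05168559  6.39815627] 0.15954697250265323
the job is handed in; nothing more can be done
None
```

The job is done and handed in at 11.75 s. The bolt is fully back, the glue bottle stands at the front in line with it, and the arm is still gripping the wooden bar.

- **Bolt:** I slid it out 21.6 mm until it stopped moving and the force rose to about 15 N. In the last wrist picture the thumb piece stands by the outer keeper.
- **Carousel:** I gripped the bar across its 14 mm and turned the carousel +60° (counter-clockwise).
- **Alignment:** The jaws ended at 68.64° against a target of 68.65°. The staple is 60° from the nose to within about 0.5°.
- **Disagreement between measurements:** The last wrist picture put the nose at 97.6–98.3°, while an earlier, clearer one gave 98.65°. It put the bar at 157.9° against 158.6° from the jaws. I put both down to measurement error and made no correction.
- **Containers and other things:** All containers are upright in their cups. I saw nothing else on the table moved, but I didn't measure the other things. The forces at the end were small, about 7 N.

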